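# Set the needle selector and start the embroidery machine

### The job

On the embroidery machine's control console, push the lever of the rotary needle selector round clockwise with a fingertip, click by click, until it rests in the click position that points at the tall marker peg, without going past that position. Then press the large round start button fully down and let it come up again. Do not press the small button, and leave the spools, cones, mug, tape and screwdriver where they stand.

Things in the scene. Friction and masses are not known exactly. Their poses are not given: they have to be found in the camera images.
- panel (a point): centre of the top face of the control console, a flat grey box with a dark grey top, 280 mm (its x, away from the robot) by 360 mm (its y, to the left) by 55 mm high, fixed to the table; axes are the console's, z up. The selector's axis stands at x +15, y +55 mm, the two buttons along the right-hand side. Low plugs (4 mm high) and pegs on it are fixed.
- selector_pivot (a point): on the selector's turning axis, at the lever's top, 32 mm above the panel; x axis along the lever to its tip, turning with it, z up. A black hub (52 mm across up to 8 mm high, then 40 mm across up to 32 mm) with one straight black lever, 12 mm wide, reaching 80 mm from the axis, from 6 to 32 mm above the panel; white line along its top.
- selector_tip (a point): the lever's outer end on its centre line, level with its top, 80 mm from the axis
- selector (a joint): selector angle (rad), growing clockwise seen from above. Nine click positions 0.436 rad (25 degrees) apart: 0, 0.436 .. 3.491. At 0 the lever points 100 degrees counter-clockwise of the console's x axis. About 0.3 N m (5 N at 58 mm out) lifts it out of a click; just past half-way it snaps forward by itself into the next. It starts in one of the first three; the peg is at the fifth, sixth or seventh.
- peg_top (a point): centre of the top of the tall steel marker peg with a round flat head, 22 mm across and 30 mm high, fixed on the panel 102 mm from the selector's axis at one of the click positions; the other positions have low steel plugs, 10 mm across and 4 mm high. The lever is set when it points at this peg.
- start_top (a point): centre of the top face of the large start button, round, 34 mm across, at the console's front right (nearer the robot); pressed straight down, travel 6 mm, about 5 N fully down, springs back
- start (a joint): travel of the start button, 0 up to 0.006 m fully down
- trim_top (a point): centre of the top of the small round button, 18 mm across, at the console's far right; not to be pressed
- trim (a joint): travel of the small button, 0 up to 0.005 m down
- spool_a: upright thread spool, 28 mm across, 50 mm high, standing on the console near its front left corner; origin at its underside; loose, to be left alone
- spool_b: upright thread spool, 28 mm across, 50 mm high, standing on the console's right edge between the two buttons; origin at its underside; loose, to be left alone
- cone_a: thread cone, 54 mm across, 115 mm high, on the table to the left; origin at its underside; loose, to be left alone
- cone_b: thread cone, 54 mm across, 115 mm high, on the table to the right; origin at its underside; loose, to be left alone
- mug: mug, 80 mm across, 95 mm high, on the table to the right; origin at its underside; loose, to be left alone
- tape_roll: roll of paper tape lying flat, 90 mm across, 24 mm high, on the table to the left; origin at its underside; loose, to be left alone
- driver: screwdriver lying on the table to the left; origin at its underside; loose, to be left alone

How it is judged:
By the outcome, as a careful person would: the job done as asked, in the order asked, and still so for the second after the job is handed in, with the robot touching nothing.
It also fails if it takes over 58 s, if anything falls off the work surface, if the arm or the gripper's body presses on something with over 40 N, if the wrist force passes 120 N, or if a joint passes its speed limit or range.

### The arm

A 6-joint arm with a two-finger parallel gripper is mounted at the origin on the work surface. World frame = base frame: x ahead of the robot, y to its left, z up, the work surface at z = 0. Lengths are in m, angles in rad, forces in N, time in s.
With the tool pointing down it reaches from about 0.3 to 0.775 m from the base axis. Payload 14.6 kg.
Tool frame: the origin (TCP) lies at the very end of the fingers, on their centre line; the grasp point (between the pads) lies 19 mm behind it; z points along the fingers, y is the direction in which the jaws open and shut (so a half turn about z gives the same grasp; the last joint's range is limited). The gripper opens to 94 mm and grips with 3 to 60 N. Pads are 16 mm wide; open, the fingers measure 119 mm over their backs; the gripper's body (75 mm by 177 mm) begins 78 mm behind the grasp point.
Start: joints at [-0.067, 0.3, 1.521, -0, 1.321, -0.067], TCP at [0.55, -0, 0.185] pointing down, gripper open.
Joint ranges: [-3.03, 3.03], [-0.79, 2.21], [0.23, 2.52], [-1.04, 4.18], [0, 3.07], [-2.55, 2.55]. Speed limits (rad/s): [2.22, 2.22, 2.57, 3.14, 3.14, 3.14].

### API

Orientations are given as [roll, pitch, yaw] about the fixed x, y, z axes, in that order (R = Rz(yaw) Ry(pitch) Rx(roll)).
In Python, from station import get_obs, vision, hand_in gives the robot as it stands.
- The arm moves only by the tool play_rows, never from a script. Its argument "moves" is a list of rows, each an object with "claw": the opening, from 0 (shut) to 1 (fully open); "linear": the shift along the tool's x, y, z in mm, a list of three; "turn": the turn, a rotation vector about the tool's x, y, z in rad, a list of three. In form: [{"claw": claw, "linear": [tx, ty, tz], "turn": [ax, ay, az]}, ...]. A call has 1 to 8 rows; each row is the pose to reach, as a shift and turn from the pose measured when the call began, along the tool's axes at that moment; what a row does not reach only later rows make up. A row lasts 1/8 s, in which the tool goes at most 62.5 mm and 10.7 degrees, less where a joint would pass 70% of its speed; a pose out of reach is approached as far as the arm can. A call with a gripper value outside its range is refused whole. The fingers move at their own pace and stop on an object; "force" is the grip in N (left out, the last holds). Time passes only in rows, so rows that repeat a pose let the fingers close. It gives the time, the measured TCP pose, the force and the opening at its end, in the units of the state.
- get_obs(): the state, without advancing time (a new reading comes with each control period).
- vision.camera(name): name is "scene" or "side" or "wrist"; returns the picture (420x560x3 uint8, blue, green, red); there is no depth.
- vision.camera_info(name): a dict with "camera_matrix" (3x3 intrinsics, pixels), "k1" (the pictures are not rectified: a ray, as slopes to the right and down, at radius r is drawn at 1 + k1 r^2 times it, then the intrinsics apply), "rvec" (rotation vector, rad) and "tvec" (3), from world to camera coordinates, as OpenCV has them; the wrist camera has in their place "mount" (4x4, takes a point from camera to tool coordinates, whose origin is the TCP and whose axes are the flange's). Camera axes: x right, y down, z forward; pixel columns grow to the right and rows downward; lengths in m; the calibration is good to about 2 mm. A picture is of the moment at which its call begins: read the wrist's pose just before it. camera_info takes no time and is no camera call.
- hand_in(): hands the job in, once; it reports no verdict.
The state is a dict: "time_s": time; "qpos": joint angles; "joint_vel": joint speeds; "tau": joint torques, N m; "ee_pos": TCP position; "eef_rot": TCP orientation; "force": force on the tool from outside, world axes, zero at the start; "moment": the same for the moment, N m; "grip_width": finger opening in m.
Only numpy, scipy, OpenCV 4.12 (cv2) and the standard library are available. Lean on these libraries where they do the work, as an engineer would, in place of code of your own. Each camera call takes 0.05 s, during which the arm holds its last target.

## Working session

There is one attempt and no reset: what is moved stays moved. The work goes in short steps, Python scripts to look and compute and a tool call to move; the robot and the scene stay as the last step left them, time stands still between calls to the robot, and variables do not carry over. Pictures are saved under pics/ and viewed, and the job is handed in when it is done.

Besides the shell and the picture viewer there is one more tool, called after ">>>" by a JSON object that holds its "name" and its "arguments". play_rows: Moves the arm, as the interface text tells. Its arguments: {"type":"object","properties":{"moves":{"type":"array","items":{"type":"object","properties":{"claw":{"type":"number"},"linear":{"type":"array","items":{"type":"number"}},"turn":{"type":"array","items":{"type":"number"}}}}},"force":{"type":"number"}},"required":["moves"]}

```bash
mkdir -p pics; ls; cat > h.py <<'E'
import numpy as np, cv2
from station import get_obs, vision, hand_in
from scipy.spatial.transform import Rotation as R
def snap(n,f):
    im=vision.camera(n); cv2.imwrite('pics/'+f,im); return im
def pose(n,o=None):
    ci=vision.camera_info(n)
    if 'mount' in ci:
        o=o or get_obs(); M=np.array(ci['mount']); T=np.eye(4); T[:3,:3]=R.from_euler('xyz',o['eef_rot']).as_matrix(); T[:3,3]=o['ee_pos']
        W=T@M; return W[:3,:3],W[:3,3],ci
    Rm=cv2.Rodrigues(np.array(ci['rvec'],float))[0]; return Rm.T,-Rm.T@np.array(ci['tvec'],float).ravel(),ci
def ray(n,uv,o=None):
    Rw,c,ci=pose(n,o); K=np.array(ci['camera_matrix']); k=ci['k1']
    uv=np.atleast_2d(uv).astype(float)
    d=np.c_[(uv[:,0]-K[0,2])/K[0,0],(uv[:,1]-K[1,2])/K[1,1]]
    x=d.copy()
    for _ in range(30): x=d/(1+k*(x**2).sum(1,keepdims=True))
    return c,np.c_[x,np.ones(len(x))]@Rw.T
def onplane(n,uv,z,o=None):
    c,d=ray(n,uv,o); return c+d*((z-c[2])/d[:,2])[:,None]
def proj(n,P,o=None):
    Rw,c,ci=pose(n,o); K=np.array(ci['camera_matrix']); p=(np.atleast_2d(P)-c)@Rw; x=p[:,:2]/p[:,2:]
    x=x*(1+ci['k1']*(x**2).sum(1,keepdims=True)); return np.c_[x[:,0]*K[0,0]+K[0,2],x[:,1]*K[1,1]+K[1,2]]
E
python3 - <<'E'
from h import *
o=get_obs();print(o)
for n in ['scene','side','wrist']:
    snap(n,n+'0.png'); Rw,c,ci=pose(n,o); print(n,c.round(3),Rw[:,2].round(2),ci['k1'])
E
```

```text
pics
{'time_s': 0.0, 'qpos': array([-6.65641361e-02,  3.00498088e-01,  1.52157072e+00,  1.41807835e-05,
        1.32067790e+00, -6.65937145e-02]), 'joint_vel': array([ 0.00040767, -0.0010703 , -0.00130492, -0.00062802, -0.00027484,
       -0.00070662]), 'tau': array([-1.53750298e-03, -5.31805658e+01, -3.52735734e+01,  7.07558286e-02,
        2.43994006e-02, -4.79655944e-05]), 'ee_pos': array([5.49723835e-01, 3.92050319e-05, 1.84775919e-01]), 'eef_rot': array([-3.14044208e+00, -9.05007250e-05,  1.57082234e+00]), 'force': array([0.48231435, 0.11252612, 0.77578817]), 'moment': array([0.03361627, 0.06363916, 0.01135198]), 'grip_width': 0.09387379356246918}
scene [ 1.7   -0.197  0.946] [-0.79  0.13 -0.59] 0.06653697235707019
side [-0.292  0.824  0.922] [ 0.58 -0.58 -0.58] -0.0706564770510334
wrist [0.551 0.072 0.385] [-0.   -0.25 -0.97] 0.01503108922278166
```

View pics/scene0.png

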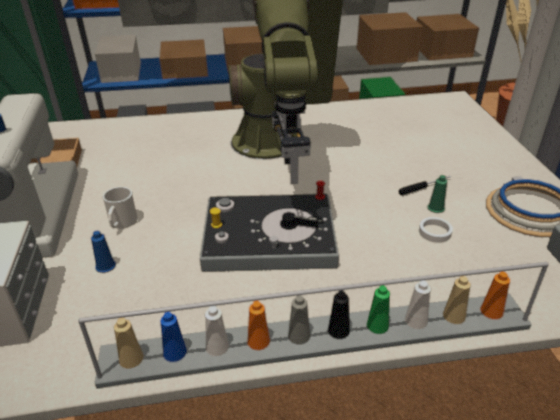

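View pics/side0.png

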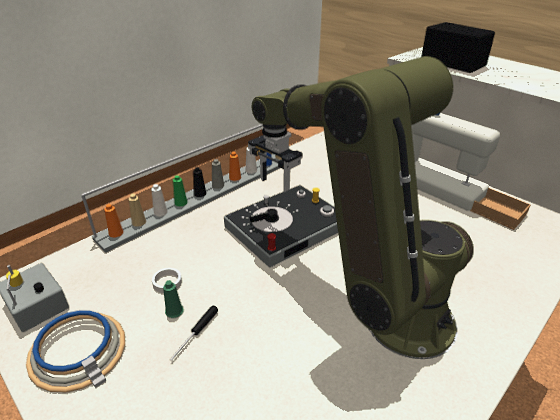

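View pics/wrist0.png

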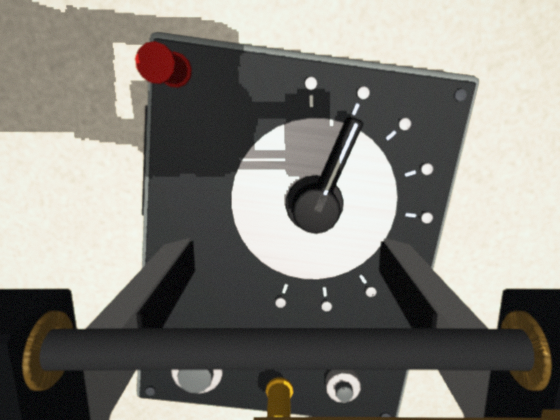

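The wrist view shows the lever pointing up-right at the plug at (363,92), the second position. Eight low plugs are visible, and the sixth position, near (405,258), is hidden behind the right finger. I'll measure these and look at the other views.

```bash
python3 - <<'E'
from h import *
o=get_obs()
a=cv2.imread('pics/scene0.png');b=cv2.imread('pics/side0.png')
cv2.imwrite('pics/z1.png',np.hstack([cv2.resize(a[180:275,195:345],(400,253),interpolation=3),cv2.resize(b[180:270,215:345],(400,277),interpolation=3)[:253]]))
w=cv2.imread('pics/wrist0.png')
uv={0:(311,83),1:(363,92),2:(405,124),3:(427,169),4:(427,217),6:(371,292),7:(326,306),8:(281,302)}
P=np.array([onplane('wrist',uv[k],.059,o)[0] for k in uv])
A=np.c_[2*P[:,:2],np.ones(8)];s=np.linalg.lstsq(A,(P[:,:2]**2).sum(1),rcond=None)[0]
c=s[:2];print('center',c,'r',np.sqrt(s[2]+c@c))
ang=np.degrees(np.arctan2(*(P[:,:2]-c).T[::-1]));print(ang.round(1), [round(x-(100-25*k),1) for x,k in zip(ang,uv)])
yaw=np.radians(np.mean([x-(100-25*k) for x,k in zip(ang,uv)]));print('yaw',np.degrees(yaw))
Rz=np.array([[np.cos(yaw),-np.sin(yaw)],[np.sin(yaw),np.cos(yaw)]])
print('panel',c-Rz@[.015,.055])
for n,u,z in [('lever',(357,120),.087),('hub',(317,208),.087),('start',(197,372),.065),('trim',(343,386),.065),('spoolb',(280,392),.105),('spoola',(157,62),.105)]:
    p=onplane('wrist',u,z,o)[0]; print(n,p.round(4), 'console',(Rz.T@(p[:2]-c)+[.015,.055]).round(4))
pk=np.r_[c+.102*np.array([np.cos(yaw+np.radians(-25)),np.sin(yaw+np.radians(-25))]),.085]
for n in ['wrist','scene','side']:print(n,proj(n,pk,o))
E
```

```text
center [ 0.57567517 -0.00907043] r 0.10184184290068807
[  92.7   68.    42.6   17.6   -7.1  -57.6  -82.8 -107.3] [np.float64(-7.3), np.float64(-7.0), np.float64(-7.4), np.float64(-7.4), np.float64(-7.1), np.float64(-7.6), np.float64(-7.8), np.float64(-7.3)]
yaw -7.366776926098343
panel [ 0.55374686 -0.06169313]
lever [0.6049 0.0638 0.087 ] console [0.0347 0.131 ]
hub [ 0.5756 -0.0061  0.087 ] console [0.0145 0.0579]
start [ 0.4628 -0.1784  0.065 ] console [-0.0753 -0.1274]
trim [ 0.6068 -0.1944  0.065 ] console [ 0.0696 -0.1249]
spoolb [ 0.5451 -0.1674  0.105 ] console [ 0.0049 -0.1059]
spoola [0.4607 0.1035 0.105 ] console [-0.1135  0.1519]
wrist [[416.1758525  272.44722261]]
scene [[273.02903242 238.34990975]]
side [[265.69701785 195.77867576]]
```

View pics/z1.png

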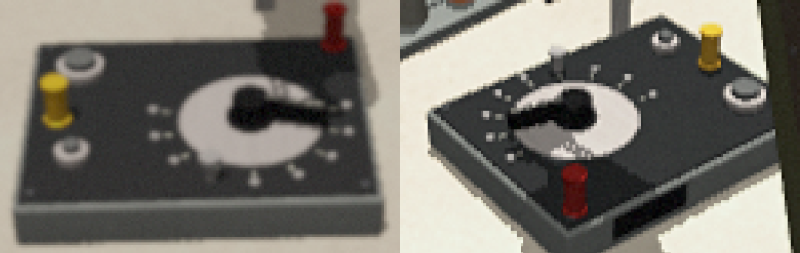

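The scene view shows the tall peg at about (274,240). That matches the projection of the sixth position (273,238). The lever is in the second position, so it needs four clicks. Next I close the fingers and move beside the lever on its counter-clockwise side.

```bash
cat >> h.py <<'E'
C=np.array([.57568,-.00907]); YAW=-7.37
def to(phi,r,d,z,o=None):
    """phi deg world lever direction; r along, d ccw side, z; mm"""
    o=o or get_obs(); f=np.radians(phi); u=np.array([np.cos(f),np.sin(f)]);v=np.array([-u[1],u[0]])
    p=np.r_[C+r/1e3*u+d/1e3*v,z/1e3]
    R0=R.from_euler('xyz',o['eef_rot']); Rt=R.from_euler('xyz',[np.pi,0,f+np.pi/2])
    return (R0.inv().apply(p-o['ee_pos'])*1e3).round(1),(R0.inv()*Rt).as_rotvec().round(3)
def where():
    o=get_obs(); f=np.radians(np.degrees(o['eef_rot'][2])-90); u=np.array([np.cos(f),np.sin(f)]);v=np.array([-u[1],u[0]]);w=o['ee_pos'][:2]-C
    print('t',round(o['time_s'],2),'phi',np.degrees(f).round(2),'r',(w@u*1e3).round(1),'d',(w@v*1e3).round(1),'z',(o['ee_pos'][2]*1e3).round(1),'F',o['force'].round(1),'lever idx axis', 'q',o['qpos'].round(2),'w',o['grip_width'])
E
python3 - <<'E'
from h import *
print(to(67.6,58,35,150),to(67.6,58,35,70))
E
```

```text
(array([57.9, 15.7, 34.9]), array([-1.00e-03, -1.00e-03, -1.18e+00])) (array([ 57.9,  15.7, 114.9]), array([-1.00e-03, -1.00e-03, -1.18e+00]))
```

>>> {"name": "play_rows", "arguments": {"moves": [{"claw": 0, "linear": [10, 3, 5], "turn": [0, 0, -0.17]}, {"claw": 0, "linear": [20, 6, 10], "turn": [0, 0, -0.34]}, {"claw": 0, "linear": [30, 9, 15], "turn": [0, 0, -0.51]}, {"claw": 0, "linear": [40, 12, 20], "turn": [0, 0, -0.68]}, {"claw": 0, "linear": [50, 15, 28], "turn": [0, 0, -0.85]}, {"claw": 0, "linear": [58, 15.7, 35], "turn": [0, 0, -1.02]}, {"claw": 0, "linear": [58, 15.7, 35], "turn": [0, 0, -1.18]}, {"claw": 0, "linear": [58, 15.7, 35], "turn": [0, 0, -1.18]}], "force": 20}}

```text
time_s: 1.15
ee_pos: [0.5654, 0.0581, 0.1497]
eef_rot: [-3.141, -0.001, 2.75]
force: [0.2, 1.0, 0.8]
grip_width: 0.0175
```

```bash
python3 - <<'E'
from h import *
where(); print(to(67.6,58,35,70))
snap('wrist','w1.png')
E
```

```text
t 1.15 phi 67.56 r 58.1 d 35.2 z 149.7 F [0.2 1.  0.8] lever idx axis q [ 0.04  0.37  1.51  0.    1.26 -1.14] w 0.017508339721137873
(array([-0.2, -0.1, 79.7]), array([-0.   , -0.001, -0.001]))
```

View pics/w1.png

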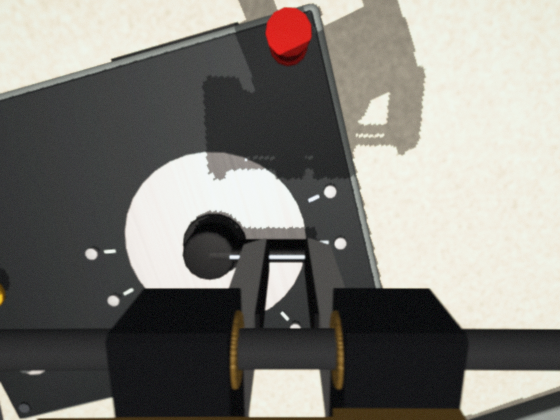

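The wrist view shows the lever lying horizontally, with its white line from (210,257) to (305,257), in line with tool y. The closing fingers are at the centre near (290,240). I descend next.

>>> {"name": "play_rows", "arguments": {"moves": [{"claw": 0, "linear": [0, 0, 20], "turn": [0, 0, 0]}, {"claw": 0, "linear": [0, 0, 40], "turn": [0, 0, 0]}, {"claw": 0, "linear": [0, 0, 60], "turn": [0, 0, 0]}, {"claw": 0, "linear": [0, 0, 74], "turn": [0, 0, 0]}, {"claw": 0, "linear": [0, 0, 80], "turn": [0, 0, 0]}, {"claw": 0, "linear": [0, 0, 80], "turn": [0, 0, 0]}]}}

```text
time_s: 1.95
ee_pos: [0.5654, 0.058, 0.0699]
eef_rot: [-3.141, -0.001, 2.746]
force: [1.3, 0.2, 0.2]
grip_width: 0.0002
```

```bash
python3 - <<'E'
from h import *
where(); print(to(67.6,58,22,70))
snap('wrist','w2.png')
E
```

```text
t 1.95 phi 67.36 r 57.9 d 35.3 z 69.9 F [1.3 0.2 0.2] lever idx axis q [ 0.04  0.46  1.59  0.    1.1  -1.14] w 0.0002281819866699913
(array([-13.1,   0. ,  -0.1]), array([-0.   , -0.001, -0.004]))
```

View pics/w2.png

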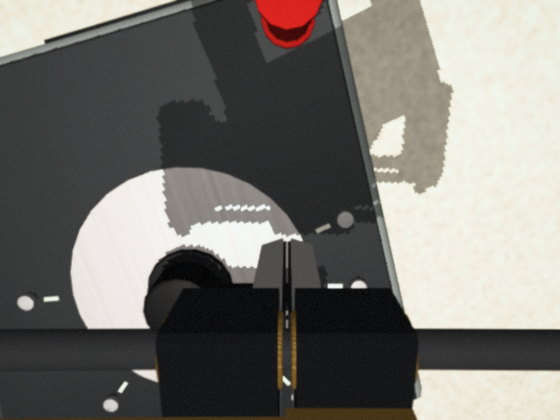

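The fingers are shut and standing next to the lever, which is hidden below the gripper, and spool a at (290,20) is clear. I creep up to contact.

>>> {"name": "play_rows", "arguments": {"moves": [{"claw": 0, "linear": [-8, 0, 0], "turn": [0, 0, 0]}, {"claw": 0, "linear": [-14, 0, 0], "turn": [0, 0, 0]}, {"claw": 0, "linear": [-18, 0, 0], "turn": [0, 0, 0]}, {"claw": 0, "linear": [-20, 0, 0], "turn": [0, 0, 0]}, {"claw": 0, "linear": [-20, 0, 0], "turn": [0, 0, 0]}]}}

```text
time_s: 2.62
ee_pos: [0.5841, 0.0503, 0.0702]
eef_rot: [-3.141, -0.001, 2.747]
force: [0.4, 0.1, 0.6]
grip_width: 0.0005
```

```bash
python3 - <<'E'
from h import *
where()
for k in (4,8,12,13,14,15,16): print(k,to(67.6-k,58,15,70))
E
```

```text
t 2.62 phi 67.37 r 58.0 d 15.1 z 70.2 F [0.4 0.1 0.6] lever idx axis q [ 0.02  0.49  1.53  0.    1.12 -1.15] w 0.00045679723637477186
4 (array([-3.9,  0.9,  0.2]), array([-0.   , -0.001,  0.066]))
8 (array([-8.1,  1.5,  0.2]), array([-0.   , -0.001,  0.136]))
12 (array([-12.2,   1.9,   0.2]), array([-0.   , -0.001,  0.205]))
13 (array([-13.3,   1.9,   0.2]), array([-0.   , -0.001,  0.223]))
14 (array([-14.3,   1.9,   0.2]), array([-0.   , -0.001,  0.24 ]))
15 (array([-15.4,   1.9,   0.2]), array([-0.   , -0.001,  0.258]))
16 (array([-16.4,   1.9,   0.2]), array([-0.   , -0.001,  0.275]))
```

>>> {"name": "play_rows", "arguments": {"moves": [{"claw": 0, "linear": [-2, 0.5, 0], "turn": [0, 0, 0.033]}, {"claw": 0, "linear": [-4, 0.9, 0], "turn": [0, 0, 0.066]}, {"claw": 0, "linear": [-6, 1.2, 0], "turn": [0, 0, 0.1]}, {"claw": 0, "linear": [-8, 1.5, 0], "turn": [0, 0, 0.136]}, {"claw": 0, "linear": [-8, 1.5, 0], "turn": [0, 0, 0.136]}]}}

```text
time_s: 3.25
ee_pos: [0.5921, 0.0485, 0.0701]
eef_rot: [-3.141, -0.001, 2.61]
force: [0.4, 0.9, -0.5]
grip_width: 0.0002
```

```bash
python3 - <<'E'
from h import *
where()
for k in (10,12,14,16,18): print(k,to(67.6-k,58,15,70))
E
```

```text
t 3.25 phi 59.53 r 58.0 d 15.0 z 70.1 F [ 0.4  0.9 -0.5] lever idx axis q [ 0.02  0.51  1.51  0.    1.12 -1.02] w 0.00022945211899345067
10 (array([-2. ,  0.5,  0.1]), array([-0.   , -0.001,  0.034]))
12 (array([-4.1,  0.9,  0.1]), array([-0.   , -0.001,  0.069]))
14 (array([-6.1,  1.3,  0.1]), array([-0.   , -0.001,  0.103]))
16 (array([-8.2,  1.5,  0.1]), array([-0.   , -0.001,  0.138]))
18 (array([-10.3,   1.7,   0.1]), array([-0.   , -0.001,  0.173]))
```

```bash
python3 - <<'E'
from h import *
where()
im=snap('scene','s2.png'); im2=snap('side','d2.png')
cv2.imwrite('pics/z2.png',np.hstack([cv2.resize(im[180:275,195:345],(400,253),interpolation=3),cv2.resize(im2[180:270,215:345],(400,277),interpolation=3)[:253]]))
E
```

```text
t 3.25 phi 59.53 r 58.0 d 15.0 z 70.1 F [ 0.4  0.9 -0.5] lever idx axis q [ 0.02  0.51  1.51  0.    1.12 -1.02] w 0.00022945211899345067
```

View pics/z2.png

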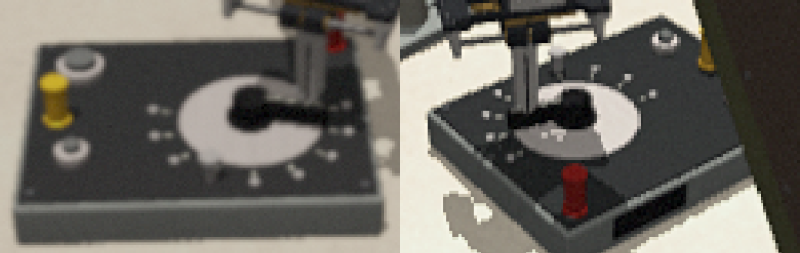

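The scene view shows the fingertip on the lever's robot side, its counter-clockwise side, at about (310,218). The lever hasn't moved yet. I continue slowly.

>>> {"name": "play_rows", "arguments": {"moves": [{"claw": 0, "linear": [-1, 0.3, 0], "turn": [0, 0, 0.017]}, {"claw": 0, "linear": [-2, 0.5, 0], "turn": [0, 0, 0.034]}, {"claw": 0, "linear": [-3, 0.7, 0], "turn": [0, 0, 0.05]}, {"claw": 0, "linear": [-4, 0.9, 0], "turn": [0, 0, 0.069]}]}}

```text
time_s: 3.85
ee_pos: [0.5959, 0.0473, 0.0701]
eef_rot: [-3.141, -0.001, 2.541]
force: [-0.6, -0.4, -0.1]
grip_width: 0.0004
```

```bash
python3 - <<'E'
from h import *
where()
for k in (12,14,16,18,20): print(k,to(67.6-k,58,15,70))
im=snap('scene','s3.png')
cv2.imwrite('pics/z3.png',cv2.resize(im[180:275,195:345],(600,380),interpolation=3))
E
```

```text
t 3.85 phi 55.57 r 57.9 d 15.2 z 70.1 F [-0.6 -0.4 -0.1] lever idx axis q [ 0.02  0.52  1.5   0.    1.13 -0.95] w 0.0004053235859279894
12 (array([-0.1,  0. ,  0.1]), array([-0.   , -0.001, -0.001]))
14 (array([-2.2,  0.5,  0.1]), array([-0.   , -0.001,  0.034]))
16 (array([-4.2,  1. ,  0.1]), array([-0.   , -0.001,  0.069]))
18 (array([-6.3,  1.3,  0.1]), array([-0.   , -0.001,  0.104]))
20 (array([-8.3,  1.6,  0.1]), array([-0.   , -0.001,  0.139]))
```

View pics/z3.png

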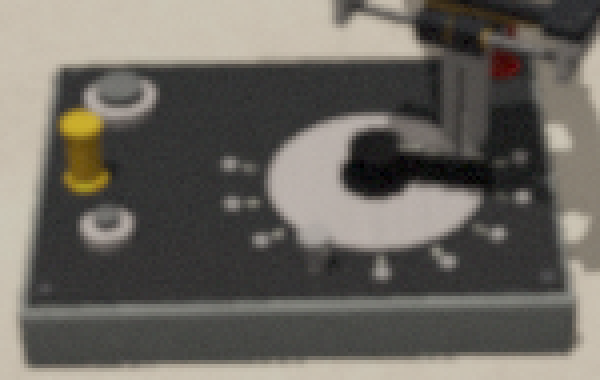

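```bash
python3 - <<'E'
from h import *
o=get_obs()
for a in (67.6,60,55,50,42.6):
    f=np.radians(a); p=np.r_[C+.08*np.array([np.cos(f),np.sin(f)]),.087]; print(a,(proj('scene',p)[0]-[195,180])*4, proj('side',p))
print('tcp',(proj('scene',o['ee_pos'])[0]-[195,180])*4, proj('side',o['ee_pos']))
print('hub',(proj('scene',np.r_[C,.087])[0]-[195,180])*4)
a=cv2.imread('pics/scene0.png');b=cv2.imread('pics/s2.png');c=cv2.imread('pics/s3.png')
z=lambda i:cv2.resize(i[205:245,270:340],(560,320),interpolation=cv2.INTER_CUBIC)
cv2.imwrite('pics/z4.png',cv2.resize(np.vstack([z(a),z(c)]),(520,594)))
E
```

```text
67.6 [489.99164173 158.5219394 ] [[249.52361171 215.85868571]]
60 [486.10928854 167.79287981] [[248.70210728 214.15588049]]
55 [482.4257708  173.71497954] [[248.38436925 213.01243997]]
50 [477.86810603 179.43836265] [[248.24414763 211.86127974]]
42.6 [469.58007285 187.44071425] [[248.35998452 210.1623767 ]]
tcp [460.61989828 171.95632883] [[255.47510918 218.97815477]]
hub [373.66958358 142.73125756]
```

View pics/z4.png

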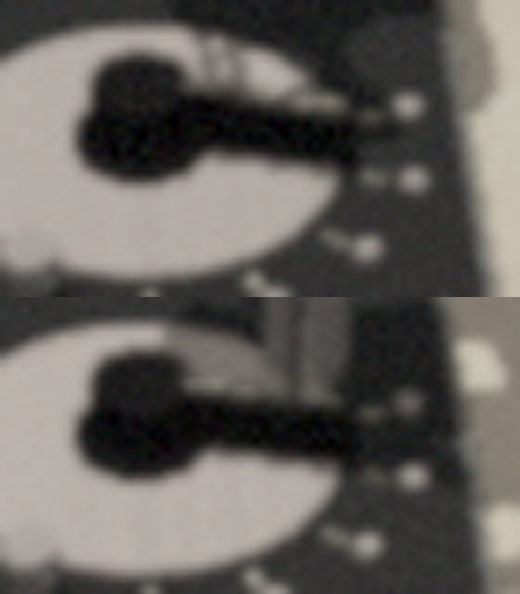

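```bash
python3 - <<'E'
from h import *
o=get_obs(); 
o1=dict(ee_pos=np.array([.5654,.0581,.1497]),eef_rot=np.array([-3.141,-.001,np.radians(157.56)]))
for u in [(210,257),(305,257),(235,257)]:
    p=onplane('wrist',u,.087,o1)[0]; w=p[:2]-C; print(p.round(4),np.hypot(*w),np.degrees(np.arctan2(w[1],w[0])))
# lever proj
f=np.radians(67.6)
for z in (.061,.087):
  for s in (6,-6):
    print(z,s,[(proj('scene',np.r_[C+r*np.array([np.cos(f),np.sin(f)])+s/1e3*np.array([-np.sin(f),np.cos(f)]),z])[0]-[270,205])*7.43 for r in (.03,.08)])
print((proj('scene',o['ee_pos'])[0]-[270,205])*7.43)
snap('wrist','w4.png');where()
E
```

```text
[ 0.5764 -0.0076  0.087 ] 0.0016235234525237515 63.486642803804266
[0.6034 0.0577 0.087 ] 0.07226847071054042 67.47929183851387
[0.5835 0.0096 0.087 ] 0.02020023820129057 67.22191366264241
0.061 6 [array([219.96060552, 136.91922786]), array([353.66863017, 155.3825509 ])]
0.061 -6 [array([213.21973678, 156.53996619]), array([347.76495609, 175.25736116])]
0.087 6 [array([220.7123185 ,  80.59873919]), array([355.87762205,  98.88019536])]
0.087 -6 [array([213.90216422, 100.0584765 ]), array([349.92175905, 118.5943741 ])]
[298.35146105 133.6588808 ]
t 3.95 phi 55.59 r 58.0 d 15.1 z 70.1 F [ 0.1 -0.2  0. ] lever idx axis q [ 0.02  0.52  1.5   0.    1.13 -0.95] w 0.00022937724123394575
```

View pics/w4.png

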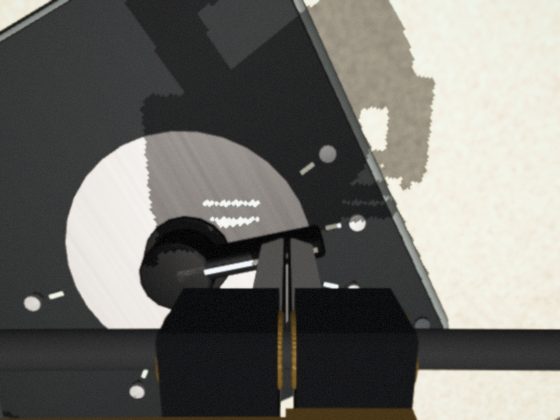

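```bash
python3 - <<'E'
from h import *
o=get_obs()
Rt=R.from_euler('xyz',o['eef_rot'])
for dz in (0,-10,-19): 
    for dx in (-8,0,8):
        p=o['ee_pos']+Rt.apply([dx/1e3,0,dz/1e3]); print(dz,dx,proj('wrist',p,o).round(0),(proj('scene',p)[0]-[270,205])*7.43)
print(vision.camera_info('wrist')['mount'])
a=cv2.imread('pics/w4.png');cv2.imwrite('pics/z5.png',cv2.resize(a[200:300,220:360],(800,571),interpolation=3))
E
```

```text
0 -8 [[286. 254.]] [289.79690833 145.86500914]
0 0 [[286. 240.]] [298.38681758 133.60119228]
0 8 [[286. 227.]] [306.90757761 121.43678549]
-10 -8 [[286. 261.]] [290.38057734 124.10107235]
-10 0 [[286. 247.]] [299.0043315  111.87512717]
-10 8 [[286. 232.]] [307.55841377  99.74859718]
-19 -8 [[286. 267.]] [290.910706   104.35747862]
-19 0 [[286. 253.]] [299.56517655  92.16639603]
-19 8 [[286. 238.]] [308.14949902  80.07472766]
[[ 6.42695473e-05 -9.68789701e-01 -2.47884069e-01  7.07637937e-02]
 [ 9.99999851e-01  1.96833916e-04 -5.10001038e-04  5.26890119e-04]
 [ 5.42875745e-04 -2.47883999e-01  9.68789569e-01 -1.99790075e-01]
 [ 0.00000000e+00  0.00000000e+00  0.00000000e+00  1.00000000e+00]]
```

View pics/z5.png

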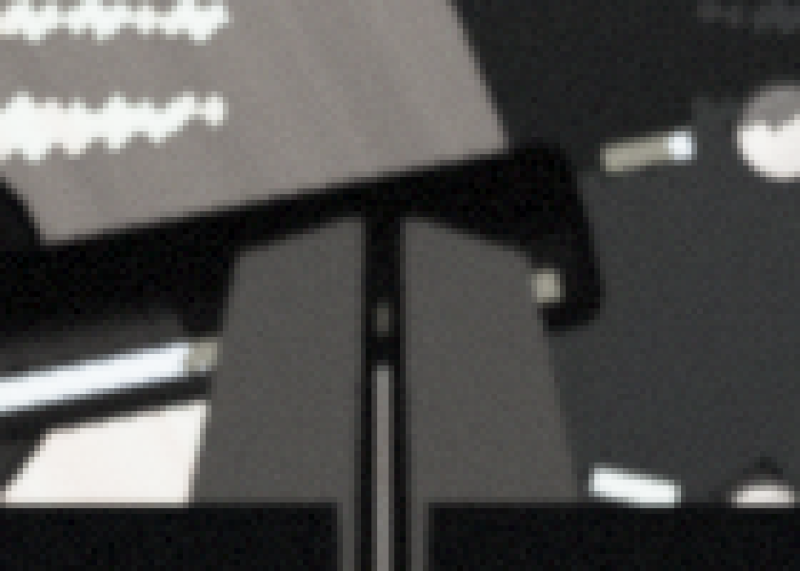

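```bash
python3 - <<'E'
from h import *
o=get_obs()
for u in [(205,270),(255,261.5),(315.7,249.9)]:
    p=onplane('wrist',u,.087,o)[0]; w=p[:2]-C; print(p.round(4),np.hypot(*w),np.degrees(np.arctan2(w[1],w[0])))
p=[onplane('wrist',u,.087,o)[0] for u in [(205,270),(315.7,249.9)]]; w=p[1]-p[0];print(np.degrees(np.arctan2(w[1],w[0])))
f=np.radians(67.6)
print(proj('wrist',[np.r_[C+r*np.array([np.cos(f),np.sin(f)]),.087] for r in (0,.02,.05,.08)],o))
print(o['force'],o['moment'],o['tau'])
E
```

```text
[0.5807 0.0066 0.087 ] 0.016461852206888193 72.20200232944036
[0.5916 0.0309 0.087 ] 0.04305586473959032 68.28178667990123
[0.6041 0.0605 0.087 ] 0.07514296718077622 67.79268103331206
66.5581680363822
[[175.40931425 278.33675711]
 [212.30159834 270.9613439 ]
 [268.25174566 259.80415489]
 [325.05353248 248.51215825]]
[ 0.11318196 -0.24617395  0.03389536] [ 0.05401579 -0.02427567 -0.01556393] [-2.87976750e-02 -6.21037388e+01 -3.22699285e+01  2.74586730e-02
  8.22371501e-02  2.75222948e-01]
```

```bash
python3 - <<'E'
from h import *
o=get_obs()
o0=dict(ee_pos=np.array([.5497,0,.1848]),eef_rot=np.array([-3.1404,0,1.5708]))
Rt=R.from_euler('xyz',o0['eef_rot'])
for dz in (0,-10,-19,-30):
  print(dz,[proj('wrist',o0['ee_pos']+Rt.apply(np.array([dx,dy,dz])/1e3),o0)[0].round(0).tolist() for dx in (-8,8) for dy in (-47,47)])
a=cv2.imread('pics/wrist0.png');cv2.imwrite('pics/z6.png',cv2.resize(a[220:360,80:480],(800,280),interpolation=3))
s=cv2.imread('pics/d2.png');cv2.imwrite('pics/z7.png',cv2.resize(s[150:240,225:325],(800,600)[:2],interpolation=3))
E
```

```text
0 [[203.0, 254.0], [369.0, 254.0], [201.0, 227.0], [371.0, 227.0]]
-10 [[199.0, 261.0], [373.0, 261.0], [197.0, 232.0], [375.0, 232.0]]
-19 [[195.0, 267.0], [377.0, 267.0], [193.0, 238.0], [379.0, 238.0]]
-30 [[189.0, 276.0], [382.0, 277.0], [187.0, 246.0], [384.0, 246.0]]
```

View pics/z6.png

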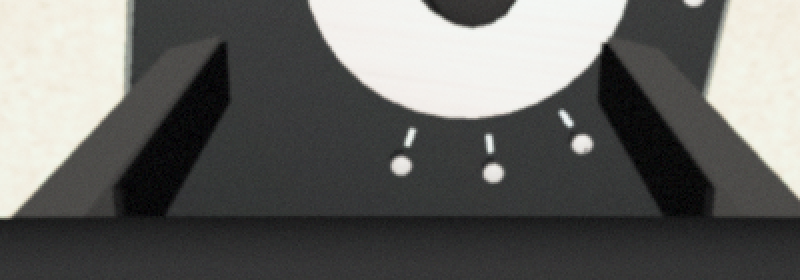

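View pics/z7.png

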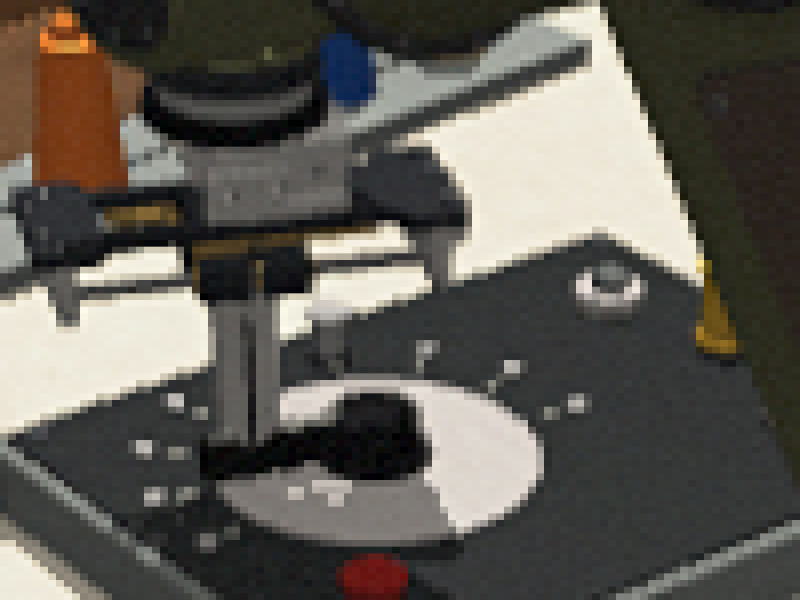

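All three views agree that the lever hasn't moved, still at about 67°. Both the scene and side views show the lever unobstructed below the finger, so the finger is over the lever. The open-finger corners in the first wrist picture also fit a tip about 19 mm behind the reported TCP. I'll back off, confirm the clearance, and go lower while watching the force.

```bash
python3 - <<'E'
from h import *
print(to(67.5,58,28,72),to(67.5,58,28,62),to(67.5,58,28,52))
E
```

```text
(array([24.2, -7. , -1.9]), array([-0.   , -0.001, -0.208])) (array([24.2, -7. ,  8.1]), array([-0.   , -0.001, -0.208])) (array([24.2, -7. , 18.1]), array([-0.   , -0.001, -0.208]))
```

>>> {"name": "play_rows", "arguments": {"moves": [{"claw": 0, "linear": [8, -2, -2], "turn": [0, 0, -0.1]}, {"claw": 0, "linear": [18, -5, -2], "turn": [0, 0, -0.2]}, {"claw": 0, "linear": [24, -7, -2], "turn": [0, 0, -0.208]}, {"claw": 0, "linear": [24, -7, 3], "turn": [0, 0, -0.208]}, {"claw": 0, "linear": [24, -7, 6], "turn": [0, 0, -0.208]}, {"claw": 0, "linear": [24, -7, 8], "turn": [0, 0, -0.208]}]}}

```text
time_s: 4.7
ee_pos: [0.5723, 0.0549, 0.0617]
eef_rot: [-3.141, -0.001, 2.748]
force: [0.3, 0.8, -0.3]
grip_width: 0.0004
```

```bash
python3 - <<'E'
from h import *
where()
im=snap('side','d3.png');cv2.imwrite('pics/z8.png',cv2.resize(im[150:240,225:325],(660,600),interpolation=3))
E
```

```text
t 4.7 phi 67.46 r 57.8 d 27.7 z 61.7 F [ 0.3  0.8 -0.3] lever idx axis q [ 0.03  0.48  1.57  0.    1.09 -1.15] w 0.0003530871747965018
```

View pics/z8.png

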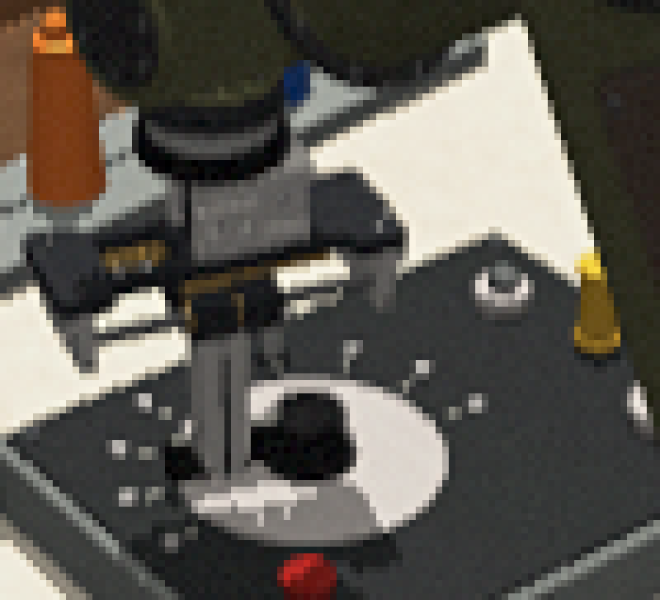

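Now the finger occludes the lever in the side view, so it stands in front of it. The tip is at about (259,222). I check its height.

```bash
python3 - <<'E'
from h import *
o=get_obs()
for dz in (0,10,19): print(dz,proj('side',o['ee_pos']+[0,0,dz/1e3]))
E
```

```text
0 [[258.57796218 224.87332004]]
10 [[258.51246062 222.51615214]]
19 [[258.45312896 220.37825142]]
```

The pixel height doesn't settle it. A TCP z of 57 mm is safe for any tip offset and lies within the lever's height, so I use that.

>>> {"name": "play_rows", "arguments": {"moves": [{"claw": 0, "linear": [0, 0, 3], "turn": [0, 0, 0]}, {"claw": 0, "linear": [0, 0, 4.7], "turn": [0, 0, 0]}, {"claw": 0, "linear": [-6, 0, 4.7], "turn": [0, 0, 0]}, {"claw": 0, "linear": [-9, 0, 4.7], "turn": [0, 0, 0]}, {"claw": 0, "linear": [-11, 0, 4.7], "turn": [0, 0, 0]}, {"claw": 0, "linear": [-13, 0, 4.7], "turn": [0, 0, 0]}, {"claw": 0, "linear": [-14, 0, 4.7], "turn": [0, 0, 0]}]}}

```text
time_s: 5.62
ee_pos: [0.5847, 0.05, 0.0568]
eef_rot: [-3.141, -0.003, 2.748]
force: [-3.8, 3.4, 2.1]
grip_width: 0.0007
```

```bash
python3 - <<'E'
from h import *
where()
for k in (4,8,12,13,14,15,16): print(k,to(67.6-k,58,14,57))
E
```

```text
t 5.62 phi 67.48 r 58.0 d 14.2 z 56.8 F [-3.8  3.4  2.1] lever idx axis q [ 0.02  0.51  1.54  0.    1.09 -1.16] w 0.0006543214459164325
4 (array([-4.2,  0.8, -0.2]), array([-0.   , -0.002,  0.068]))
8 (array([-8.3,  1.3, -0.2]), array([-0.001, -0.002,  0.137]))
12 (array([-12.5,   1.6,  -0.2]), array([-0.001, -0.002,  0.207]))
13 (array([-13.5,   1.6,  -0.2]), array([-0.001, -0.002,  0.225]))
14 (array([-14.6,   1.6,  -0.2]), array([-0.001, -0.002,  0.242]))
15 (array([-15.6,   1.6,  -0.2]), array([-0.001, -0.002,  0.26 ]))
16 (array([-16.6,   1.6,  -0.2]), array([-0.001, -0.002,  0.277]))
```

Contact at d of about 14 mm with about 5 N, as expected. First click.

>>> {"name": "play_rows", "arguments": {"moves": [{"claw": 0, "linear": [-2, 0.4, 0], "turn": [0, 0, 0.034]}, {"claw": 0, "linear": [-4.2, 0.8, 0], "turn": [0, 0, 0.068]}, {"claw": 0, "linear": [-6.2, 1.1, 0], "turn": [0, 0, 0.103]}, {"claw": 0, "linear": [-8.3, 1.3, 0], "turn": [0, 0, 0.137]}, {"claw": 0, "linear": [-10.4, 1.5, 0], "turn": [0, 0, 0.172]}, {"claw": 0, "linear": [-12.5, 1.6, 0], "turn": [0, 0, 0.207]}, {"claw": 0, "linear": [-14.6, 1.6, 0], "turn": [0, 0, 0.242]}, {"claw": 0, "linear": [-15.6, 1.6, 0], "turn": [0, 0, 0.26]}]}}

```text
time_s: 6.62
ee_pos: [0.5999, 0.0454, 0.0568]
eef_rot: [-3.141, -0.002, 2.487]
force: [0.3, 0.0, -0.1]
grip_width: 0.0005
```

```bash
python3 - <<'E'
from h import *
where()
for k in (20,25,30,35,38,40): print(k,to(67.6-k,58,14,57))
snap('wrist','w5.png')
E
```

```text
t 6.62 phi 52.49 r 58.0 d 13.9 z 56.8 F [ 0.3  0.  -0.1] lever idx axis q [ 0.01  0.54  1.49  0.    1.11 -0.9 ] w 0.0005476902783627837
20 (array([-4.9,  1. , -0.2]), array([-0.001, -0.002,  0.085]))
25 (array([-10.1,   1.6,  -0.3]), array([-0.001, -0.002,  0.173]))
30 (array([-15.3,   1.7,  -0.3]), array([-0.001, -0.002,  0.26 ]))
35 (array([-20.5,   1.3,  -0.3]), array([-0.001, -0.002,  0.347]))
38 (array([-23.6,   0.9,  -0.3]), array([-0.001, -0.002,  0.399]))
40 (array([-25.6,   0.5,  -0.3]), array([-0.001, -0.002,  0.434]))
```

View pics/w5.png

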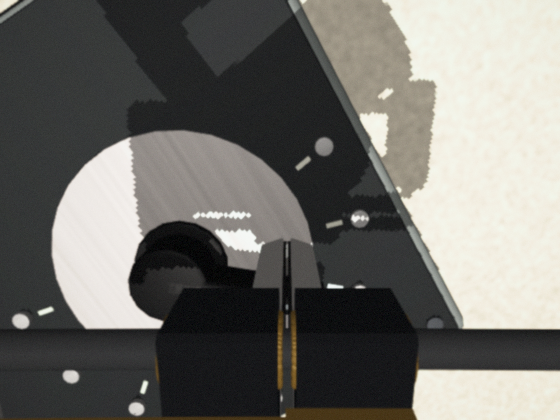

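The force has dropped to zero and the lever has swung away from the finger, its visible edge now at (245,275). So the first click is done. Second click next.

>>> {"name": "play_rows", "arguments": {"moves": [{"claw": 0, "linear": [-4.9, 1.0, 0], "turn": [0, 0, 0.085]}, {"claw": 0, "linear": [-8.5, 1.5, 0], "turn": [0, 0, 0.145]}, {"claw": 0, "linear": [-11.5, 1.6, 0], "turn": [0, 0, 0.195]}, {"claw": 0, "linear": [-14.3, 1.7, 0], "turn": [0, 0, 0.243]}, {"claw": 0, "linear": [-17, 1.6, 0], "turn": [0, 0, 0.29]}, {"claw": 0, "linear": [-20.5, 1.3, 0], "turn": [0, 0, 0.347]}, {"claw": 0, "linear": [-23.6, 0.9, 0], "turn": [0, 0, 0.399]}, {"claw": 0, "linear": [-25.6, 0.5, 0], "turn": [0, 0, 0.434]}]}}

```text
time_s: 7.68
ee_pos: [0.6206, 0.0301, 0.0567]
eef_rot: [-3.14, -0.002, 2.051]
force: [0.7, -0.3, -0.4]
grip_width: 0.0008
```

```bash
python3 - <<'E'
from h import *
where()
for k in (45,50,53,56,59,62,64,65): print(k,to(67.6-k,58,14,57))
a=snap('scene','s5.png');b=snap('side','d5.png')
cv2.imwrite('pics/z9.png',np.hstack([cv2.resize(a[180:275,195:345],(400,253),interpolation=3),cv2.resize(b[180:270,215:345],(400,277),interpolation=3)[:253]]))
E
```

```text
t 7.67 phi 27.51 r 57.9 d 14.0 z 56.7 F [ 0.7 -0.3 -0.4] lever idx axis q [-0.01  0.58  1.43  0.    1.13 -0.49] w 0.0007749378525378256
45 (array([-5. ,  1. , -0.4]), array([-0.002, -0.002,  0.086]))
50 (array([-10.2,   1.6,  -0.4]), array([-0.002, -0.001,  0.173]))
53 (array([-13.3,   1.7,  -0.4]), array([-0.002, -0.001,  0.225]))
56 (array([-16.4,   1.7,  -0.4]), array([-0.002, -0.001,  0.278]))
59 (array([-19.5,   1.5,  -0.4]), array([-0.002, -0.001,  0.33 ]))
62 (array([-22.6,   1.1,  -0.4]), array([-0.002, -0.001,  0.382]))
64 (array([-24.7,   0.8,  -0.4]), array([-0.002, -0.001,  0.417]))
65 (array([-25.7,   0.6,  -0.4]), array([-0.002, -0.001,  0.435]))
```

View pics/z9.png

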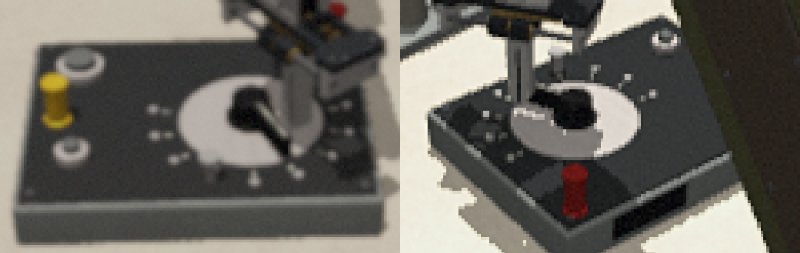

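The lever tip is at zoomed (290,150) in the scene view, pointing at the fourth plug at (297,172). That is two clicks done. Third click next.

>>> {"name": "play_rows", "arguments": {"moves": [{"claw": 0, "linear": [-5, 1.0, -0.3], "turn": [0, 0, 0.086]}, {"claw": 0, "linear": [-8.5, 1.5, -0.3], "turn": [0, 0, 0.145]}, {"claw": 0, "linear": [-11.5, 1.6, -0.3], "turn": [0, 0, 0.195]}, {"claw": 0, "linear": [-14.3, 1.7, -0.3], "turn": [0, 0, 0.243]}, {"claw": 0, "linear": [-17, 1.7, -0.3], "turn": [0, 0, 0.29]}, {"claw": 0, "linear": [-20.5, 1.4, -0.3], "turn": [0, 0, 0.347]}, {"claw": 0, "linear": [-23.2, 1.0, -0.3], "turn": [0, 0, 0.393]}, {"claw": 0, "linear": [-24.7, 0.8, -0.3], "turn": [0, 0, 0.417]}]}}

```text
time_s: 8.78
ee_pos: [0.6327, 0.0085, 0.0569]
eef_rot: [-3.139, -0.001, 1.635]
force: [-0.6, 0.3, -0.0]
grip_width: 0.0005
```

```bash
python3 - <<'E'
from h import *
where()
for k in (70,73,76,78,80,82,84,86,87,88): print(k,to(67.6-k,58,14,57))
a=snap('scene','s6.png');b=snap('side','d6.png')
cv2.imwrite('pics/z10.png',np.hstack([cv2.resize(a[180:275,195:345],(400,253),interpolation=3),cv2.resize(b[180:270,215:345],(400,277),interpolation=3)[:253]]))
E
```

```text
t 8.78 phi 3.66 r 58.0 d 13.9 z 56.9 F [-0.6  0.3 -0. ] lever idx axis q [-0.04  0.61  1.39  0.    1.15 -0.11] w 0.0005458881996685671
70 (array([-6.1,  1.1, -0.1]), array([-0.002, -0.001,  0.106]))
73 (array([-9.2,  1.4, -0.1]), array([-0.002, -0.001,  0.158]))
76 (array([-12.3,   1.6,  -0.1]), array([-0.002, -0.   ,  0.21 ]))
78 (array([-14.4,   1.6,  -0.1]), array([-0.002, -0.   ,  0.245]))
80 (array([-16.5,   1.6,  -0.1]), array([-0.002, -0.   ,  0.28 ]))
82 (array([-18.6,   1.4,  -0.1]), array([-0.002, -0.   ,  0.315]))
84 (array([-20.6,   1.2,  -0.1]), array([-0.002, -0.   ,  0.35 ]))
86 (array([-22.7,   1. ,  -0.1]), array([-0.002, -0.   ,  0.385]))
87 (array([-23.7,   0.8,  -0.1]), array([-0.002, -0.   ,  0.402]))
88 (array([-24.7,   0.6,  -0.1]), array([-0.002, -0.   ,  0.42 ]))
```

View pics/z10.png

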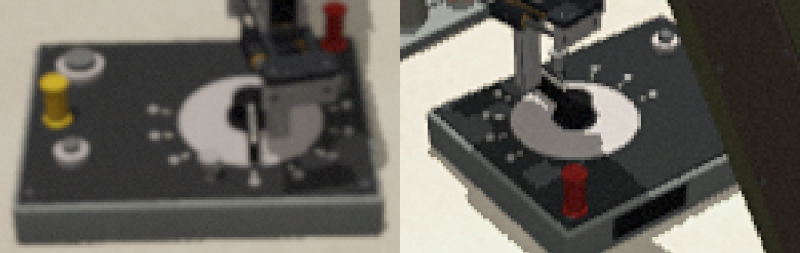

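The lever points straight at the fifth plug at zoomed (253,183). One click is left, and I take it more slowly.

>>> {"name": "play_rows", "arguments": {"moves": [{"claw": 0, "linear": [-6.1, 1.1, 0], "turn": [0, 0, 0.106]}, {"claw": 0, "linear": [-9.2, 1.4, 0], "turn": [0, 0, 0.158]}, {"claw": 0, "linear": [-12.3, 1.6, 0], "turn": [0, 0, 0.21]}, {"claw": 0, "linear": [-14.4, 1.6, 0], "turn": [0, 0, 0.245]}, {"claw": 0, "linear": [-16.5, 1.6, 0], "turn": [0, 0, 0.28]}, {"claw": 0, "linear": [-18.6, 1.4, 0], "turn": [0, 0, 0.315]}, {"claw": 0, "linear": [-20.6, 1.2, 0], "turn": [0, 0, 0.35]}, {"claw": 0, "linear": [-22, 1.1, 0], "turn": [0, 0, 0.373]}]}}

```text
time_s: 9.88
ee_pos: [0.6352, -0.0138, 0.0569]
eef_rot: [-3.139, 0.001, 1.26]
force: [-0.3, 0.8, -0.5]
grip_width: 0.0001
```

```bash
python3 - <<'E'
from h import *
where()
for k in (86,87,88,89,90): print(k,to(67.6-k,58,14,57))
E
```

```text
t 9.88 phi -17.79 r 58.1 d 13.6 z 56.9 F [-0.3  0.8 -0.5] lever idx axis q [-0.08  0.61  1.38  0.    1.15  0.23] w 0.0001026374889604633
86 (array([-0.3,  0. , -0.1]), array([-0.002,  0.001,  0.011]))
87 (array([-1.3,  0.2, -0.1]), array([-0.002,  0.001,  0.028]))
88 (array([-2.3,  0.4, -0.1]), array([-0.002,  0.001,  0.046]))
89 (array([-3.3,  0.6, -0.1]), array([-0.002,  0.001,  0.063]))
90 (array([-4.3,  0.8, -0.1]), array([-0.002,  0.001,  0.08 ]))
```

>>> {"name": "play_rows", "arguments": {"moves": [{"claw": 0, "linear": [-0.8, 0.1, 0], "turn": [0, 0, 0.02]}, {"claw": 0, "linear": [-1.3, 0.2, 0], "turn": [0, 0, 0.028]}, {"claw": 0, "linear": [-1.8, 0.3, 0], "turn": [0, 0, 0.037]}, {"claw": 0, "linear": [-2.3, 0.4, 0], "turn": [0, 0, 0.046]}, {"claw": 0, "linear": [-2.3, 0.4, 0], "turn": [0, 0, 0.046]}]}}

```text
time_s: 10.5
ee_pos: [0.6349, -0.0162, 0.0569]
eef_rot: [-3.139, 0.001, 1.214]
force: [-0.7, -0.6, 0.1]
grip_width: 0.0007
```

```bash
python3 - <<'E'
from h import *
where()
a=snap('scene','s7.png');b=snap('side','d7.png')
cv2.imwrite('pics/z11.png',np.hstack([cv2.resize(a[180:275,195:345],(400,253),interpolation=3),cv2.resize(b[180:270,215:345],(400,277),interpolation=3)[:253]]))
E
```

```text
t 10.5 phi -20.43 r 58.0 d 14.0 z 56.9 F [-0.7 -0.6  0.1] lever idx axis q [-0.08  0.61  1.38 -0.    1.15  0.27] w 0.000673825522176541
```

View pics/z11.png

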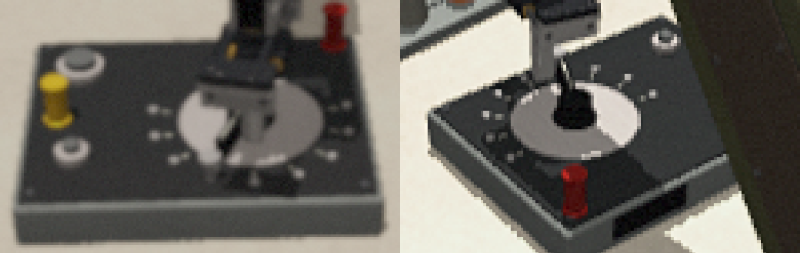

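The lever has snapped over and points at the peg at zoomed (213,155) in the scene view. I back off along +x, then rise.

>>> {"name": "play_rows", "arguments": {"moves": [{"claw": 0, "linear": [5, 0, 0], "turn": [0, 0, 0]}, {"claw": 0, "linear": [12, 0, 0], "turn": [0, 0, 0]}, {"claw": 0, "linear": [16, 0, -5], "turn": [0, 0, 0]}, {"claw": 0, "linear": [16, 0, -30], "turn": [0, 0, 0]}, {"claw": 0, "linear": [16, 0, -65], "turn": [0, 0, 0]}, {"claw": 0, "linear": [16, 0, -100], "turn": [0, 0, 0]}, {"claw": 0, "linear": [16, 0, -120], "turn": [0, 0, 0]}, {"claw": 0, "linear": [16, 0, -120], "turn": [0, 0, 0]}]}}

```text
time_s: 11.6
ee_pos: [0.6414, -0.001, 0.1786]
eef_rot: [3.141, -0.0, 1.215]
force: [0.4, 0.3, -0.2]
grip_width: 0.0003
```

```bash
python3 - <<'E'
from h import *
where();print(get_obs()['ee_pos'],get_obs()['eef_rot']); snap('wrist','w8.png')
E
```

```text
t 11.6 phi -20.41 r 58.8 d 30.5 z 178.6 F [ 0.4  0.3 -0.2] lever idx axis q [-0.06  0.51  1.24  0.    1.39  0.3 ] w 0.0002835394315700507
[ 0.64141418 -0.00096085  0.17860104] [ 3.14093475e+00 -2.68198056e-04  1.21459922e+00]
```

View pics/w8.png

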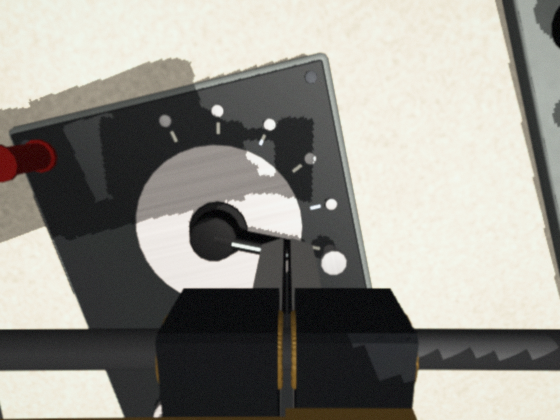

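The wrist view shows the lever's white line at (232,245) heading for the peg head at (334,263). The five plugs before it are visible. I move next to the start button.

```bash
cat >> h.py <<'E'
def tow(p,yaw=np.pi/2):
    o=get_obs();R0=R.from_euler('xyz',o['eef_rot']); Rt=R.from_euler('xyz',[np.pi,0,yaw])
    return (R0.inv().apply(np.array(p)-o['ee_pos'])*1e3).round(1),(R0.inv()*Rt).as_rotvec().round(3)
E
python3 - <<'E'
from h import *
print(tow([.463,-.20,.185]))
E
```

```text
(array([-248.6,  -97.3,   -7.7]), array([-0.002,  0.   , -0.356]))
```

>>> {"name": "play_rows", "arguments": {"moves": [{"claw": 0, "linear": [-25, -10, -6], "turn": [0, 0, -0.05]}, {"claw": 0, "linear": [-65, -25, -8], "turn": [0, 0, -0.1]}, {"claw": 0, "linear": [-110, -43, -8], "turn": [0, 0, -0.17]}, {"claw": 0, "linear": [-155, -61, -8], "turn": [0, 0, -0.24]}, {"claw": 0, "linear": [-200, -78, -8], "turn": [0, 0, -0.3]}, {"claw": 0, "linear": [-235, -92, -8], "turn": [0, 0, -0.356]}, {"claw": 0, "linear": [-249, -97, -8], "turn": [0, 0, -0.356]}, {"claw": 0, "linear": [-249, -97, -8], "turn": [0, 0, -0.356]}]}}

```text
time_s: 12.65
ee_pos: [0.463, -0.2006, 0.1847]
eef_rot: [-3.139, -0.001, 1.568]
force: [-0.3, 0.0, -0.2]
grip_width: 0.0002
```

```bash
python3 - <<'E'
from h import *
where();o=get_obs();print(o['ee_pos'],o['eef_rot']); snap('wrist','w9.png')
a=snap('scene','s9.png');b=snap('side','d9.png')
cv2.imwrite('pics/z12.png',np.hstack([cv2.resize(a[180:275,195:345],(400,253),interpolation=3),cv2.resize(b[180:270,215:345],(400,277),interpolation=3)[:253]]))
E
```

```text
t 12.65 phi -0.14 r -112.2 d -191.8 z 184.7 F [-0.3  0.  -0.2] lever idx axis q [-0.48  0.2   1.65 -0.    1.3  -0.48] w 0.00016630417615704429
[ 0.46298028 -0.20064207  0.18474856] [-3.13929028e+00 -5.58882738e-04  1.56843917e+00]
```

View pics/w9.png

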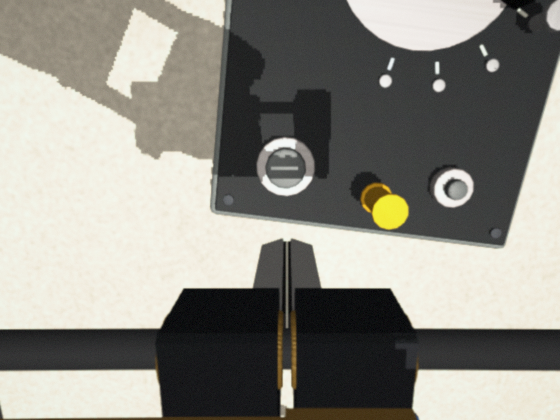

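View pics/z12.png

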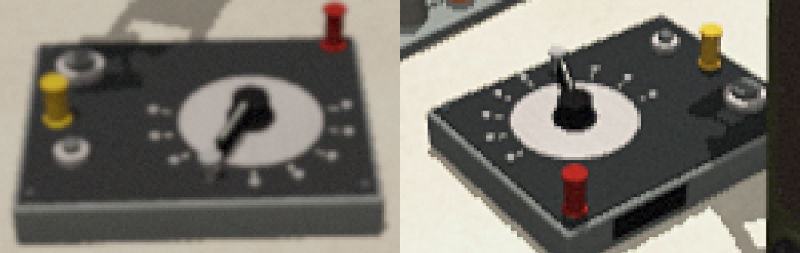

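The lever is set at the peg in both views. In the wrist view the start cap centre is at (287,168), and spool b's base is at (377,195).

```bash
python3 - <<'E'
from h import *
for z in (.06,.07): print(onplane('wrist',[(287,168),(453,188)],z).round(4))
print(onplane('wrist',[(377,196)],.057).round(4),onplane('wrist',[(390,211)],.105).round(4))
P=onplane('wrist',(287,168),.067)[0]; print(tow([P[0],P[1],.12]))
c1,d1=ray('wrist',(287,168));c2,d2=ray('scene',(195+81/2.667,180+61/2.667))
A=np.c_[d1[0],-d2[0]];s=np.linalg.lstsq(A,c2-c1,rcond=None)[0];print(c1+s[0]*d1[0],c2+s[1]*d2[0])
E
```

```text
[[ 0.4649 -0.177   0.06  ]
 [ 0.6101 -0.1946  0.06  ]]
[[ 0.4649 -0.1755  0.07  ]
 [ 0.6056 -0.1926  0.07  ]]
[[ 0.545  -0.2025  0.057 ]] [[ 0.5439 -0.2034  0.105 ]]
(array([23.7,  1.3, 64.9]), array([-0.002, -0.   ,  0.   ]))
[ 0.4648854  -0.1752316   0.07184874] [ 0.4651713  -0.17295424  0.07150646]
```

Spool b is at (0.545,-0.203), and the gripper's long side (world x) would hang over it. I'll turn the tool a quarter turn before going down.

>>> {"name": "play_rows", "arguments": {"moves": [{"claw": 0, "linear": [4, 0, 0], "turn": [0, 0, 0.17]}, {"claw": 0, "linear": [8, 0, 0], "turn": [0, 0, 0.34]}, {"claw": 0, "linear": [12, 0, 0], "turn": [0, 0, 0.51]}, {"claw": 0, "linear": [16, 1, 5], "turn": [0, 0, 0.68]}, {"claw": 0, "linear": [20, 1.3, 12], "turn": [0, 0, 0.85]}, {"claw": 0, "linear": [23.7, 1.3, 20], "turn": [0, 0, 1.02]}, {"claw": 0, "linear": [23.7, 1.3, 30], "turn": [0, 0, 1.19]}, {"claw": 0, "linear": [23.7, 1.3, 40], "turn": [0, 0, 1.36]}]}}

```text
time_s: 13.8
ee_pos: [0.4655, -0.1751, 0.1444]
eef_rot: [-3.141, 0.002, 0.206]
force: [-0.6, -0.0, -0.0]
grip_width: 0.0004
```

```bash
python3 - <<'E'
from h import *
where();print(get_obs()['ee_pos'],tow([.4649,-.1755,.09],0),tow([.4649,-.1755,.07],0))
E
```

```text
t 13.8 phi -78.17 r 139.9 d -141.9 z 144.4 F [-0.6 -0.  -0. ] lever idx axis q [-0.43  0.22  1.72 -0.    1.2   0.93] w 0.00037159084323261414
[ 0.46550143 -0.17508394  0.14441522] (array([-0.6,  0.3, 54.4]), array([-0.001,  0.002,  0.206])) (array([-0.5,  0.4, 74.4]), array([-0.001,  0.002,  0.206]))
```

>>> {"name": "play_rows", "arguments": {"moves": [{"claw": 0, "linear": [-0.5, 0.3, 15], "turn": [0, 0, 0.15]}, {"claw": 0, "linear": [-0.5, 0.3, 30], "turn": [0, 0, 0.2]}, {"claw": 0, "linear": [-0.5, 0.3, 42], "turn": [0, 0, 0.2]}, {"claw": 0, "linear": [-0.5, 0.3, 48], "turn": [0, 0, 0.2]}, {"claw": 0, "linear": [-0.5, 0.3, 50], "turn": [0, 0, 0.2]}, {"claw": 0, "linear": [-0.5, 0.3, 50], "turn": [0, 0, 0.2]}]}}

```text
time_s: 14.55
ee_pos: [0.4651, -0.1755, 0.0947]
eef_rot: [-3.141, 0.002, 0.007]
force: [-0.6, -0.2, 0.8]
grip_width: 0.0008
```

```bash
python3 - <<'E'
from h import *
where();print(get_obs()['ee_pos'])
snap('wrist','w10.png')
E
```

```text
t 14.55 phi -89.61 r 165.6 d -111.7 z 94.7 F [-0.6 -0.2  0.8] lever idx axis q [-0.43  0.28  1.77 -0.    1.09  1.13] w 0.0007966161317181019
[ 0.46514365 -0.17548079  0.09465377]
```

View pics/w10.png

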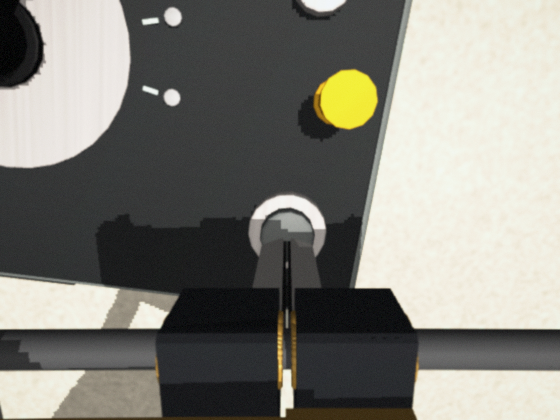

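The fingertip at (287,240) is over the start button, whose centre is at about (288,235), and spool b at (347,98) is well clear. I go down in small steps.

>>> {"name": "play_rows", "arguments": {"moves": [{"claw": 0, "linear": [0, 0, 6], "turn": [0, 0, 0]}, {"claw": 0, "linear": [0, 0, 12], "turn": [0, 0, 0]}, {"claw": 0, "linear": [0, 0, 17], "turn": [0, 0, 0]}, {"claw": 0, "linear": [0, 0, 20], "turn": [0, 0, 0]}, {"claw": 0, "linear": [0, 0, 22], "turn": [0, 0, 0]}, {"claw": 0, "linear": [0, 0, 24], "turn": [0, 0, 0]}]}}

```text
time_s: 15.35
ee_pos: [0.4652, -0.1755, 0.0707]
eef_rot: [-3.141, 0.002, 0.007]
force: [0.3, -0.4, 0.9]
grip_width: 0.0004
```

>>> {"name": "play_rows", "arguments": {"moves": [{"claw": 0, "linear": [0, 0, 3], "turn": [0, 0, 0]}, {"claw": 0, "linear": [0, 0, 6], "turn": [0, 0, 0]}, {"claw": 0, "linear": [0, 0, 9], "turn": [0, 0, 0]}, {"claw": 0, "linear": [0, 0, 11], "turn": [0, 0, 0]}, {"claw": 0, "linear": [0, 0, 13], "turn": [0, 0, 0]}, {"claw": 0, "linear": [0, 0, 15], "turn": [0, 0, 0]}]}}

```text
time_s: 16.1
ee_pos: [0.4652, -0.1755, 0.0557]
eef_rot: [-3.141, 0.001, 0.007]
force: [-0.7, -0.2, 2.3]
grip_width: 0.0005
```

>>> {"name": "play_rows", "arguments": {"moves": [{"claw": 0, "linear": [0, 0, 1], "turn": [0, 0, 0]}, {"claw": 0, "linear": [0, 0, 2], "turn": [0, 0, 0]}, {"claw": 0, "linear": [0, 0, 3], "turn": [0, 0, 0]}, {"claw": 0, "linear": [0, 0, 3], "turn": [0, 0, 0]}]}}

```text
time_s: 16.6
ee_pos: [0.4652, -0.1756, 0.0527]
eef_rot: [-3.141, 0.001, 0.007]
force: [-1.5, 0.7, 4.8]
grip_width: 0.0007
```

>>> {"name": "play_rows", "arguments": {"moves": [{"claw": 0, "linear": [0, 0, 1], "turn": [0, 0, 0]}, {"claw": 0, "linear": [0, 0, 2], "turn": [0, 0, 0]}, {"claw": 0, "linear": [0, 0, 2], "turn": [0, 0, 0]}]}}

```text
time_s: 16.98
ee_pos: [0.4653, -0.1756, 0.0511]
eef_rot: [-3.141, 0.001, 0.007]
force: [-3.5, 2.6, 8.8]
grip_width: 0.0007
```

>>> {"name": "play_rows", "arguments": {"moves": [{"claw": 0, "linear": [0, 0, 0.8], "turn": [0, 0, 0]}, {"claw": 0, "linear": [0, 0, 1.2], "turn": [0, 0, 0]}, {"claw": 0, "linear": [0, 0, 1.2], "turn": [0, 0, 0]}]}}

```text
time_s: 17.35
ee_pos: [0.4654, -0.1756, 0.0509]
eef_rot: [3.142, 0.001, 0.007]
force: [-6.1, 3.7, 18.2]
grip_width: 0.0006
```

The position has stalled at 51 mm with 18 N, so it's hard against the stop. I check in the picture, then let go.

```bash
python3 - <<'E'
from h import *
snap('wrist','w11.png');a=snap('scene','s11.png')
w=cv2.imread('pics/w11.png')
cv2.imwrite('pics/z13.png',np.hstack([cv2.resize(a[180:275,195:345],(400,253),interpolation=3),cv2.resize(w[180:300,190:380],(400,253),interpolation=3)]))
where()
E
```

```text
t 17.45 phi -89.61 r 165.8 d -111.4 z 50.9 F [-6.4  2.8 18. ] lever idx axis q [-0.43  0.35  1.8  -0.    0.99  1.13] w 0.00034024753456233793
```

View pics/z13.png

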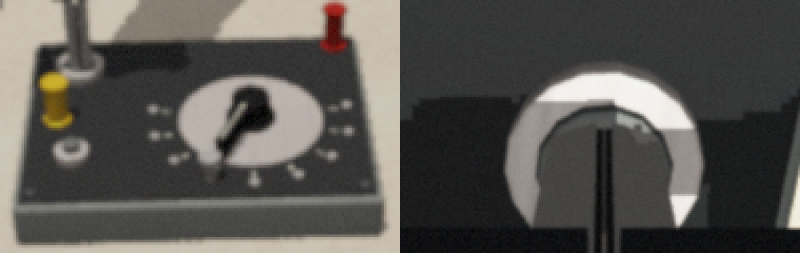

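>>> {"name": "play_rows", "arguments": {"moves": [{"claw": 0, "linear": [0, 0, -4], "turn": [0, 0, 0]}, {"claw": 0, "linear": [0, 0, -10], "turn": [0, 0, 0]}, {"claw": 0, "linear": [0, 0, -25], "turn": [0, 0, 0]}, {"claw": 0, "linear": [0, 0, -50], "turn": [0, 0, 0]}, {"claw": 0, "linear": [-20, 0, -80], "turn": [0, 0, 0]}, {"claw": 0, "linear": [-40, 0, -110], "turn": [0, 0, 0]}, {"claw": 0, "linear": [-50, 0, -130], "turn": [0, 0, 0]}, {"claw": 0, "linear": [-50, 0, -130], "turn": [0, 0, 0]}]}}

```text
time_s: 18.45
ee_pos: [0.4159, -0.1763, 0.1827]
eef_rot: [3.14, -0.002, 0.006]
force: [-0.5, -0.1, -0.8]
grip_width: 0.0005
```

```bash
python3 - <<'E'
from h import *
where()
snap('wrist','w12.png');a=snap('scene','s12.png');b=snap('side','d12.png')
w=cv2.imread('pics/w12.png')
x=np.hstack([cv2.resize(a[180:275,195:345],(400,253),interpolation=3),cv2.resize(b[180:270,215:345],(400,277),interpolation=3)[:253]])
cv2.imwrite('pics/z14.png',np.vstack([x,np.hstack([cv2.resize(w,(400,300)),cv2.resize(a,(400,300))])]))
E
```

```text
t 18.45 phi -89.63 r 166.2 d -160.9 z 182.7 F [-0.5 -0.1 -0.8] lever idx axis q [-0.48  0.08  1.79 -0.    1.27  1.08] w 0.00045556502277260195
```

View pics/z14.png

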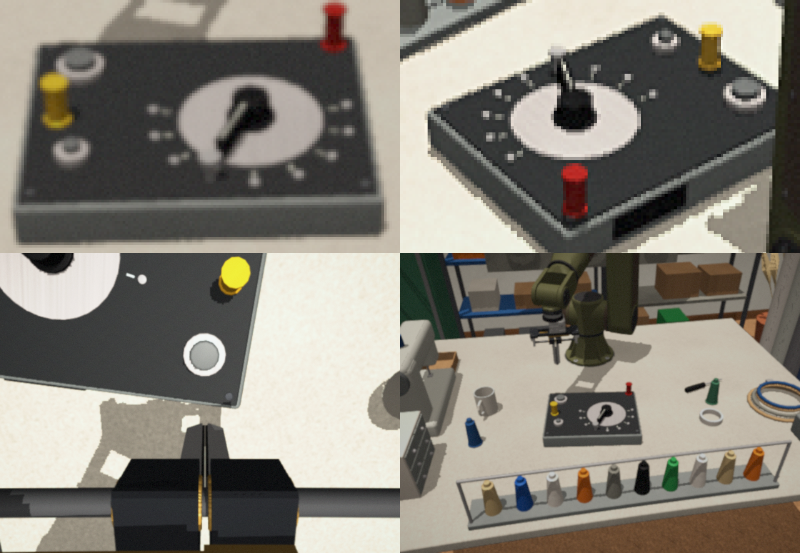

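While pressed, the tip sat inside the start cap's ring. After release the cap is up again, at (205,355) in the wrist panel. The lever points at the peg in both fixed views, and the spools, cones, mug, tape and screwdriver look unchanged. I hand it in.

```bash
python3 - <<'E'
from h import *
print(hand_in())
E
```

```text
the job is handed in; nothing more can be done
None
```

I pushed the selector lever clockwise four clicks with the closed fingertip, from the second position to the sixth, where it points at the tall peg. Then I pressed the start button until it stopped and let it come up again. The job was handed in at about 18.6 s.

**Last checks:** The scene and side pictures show the lever pointing at the peg and the start cap back up. The spools, cones, mug, tape and screwdriver look unmoved, and the robot touches nothing. At full press the tool stopped moving at 18 N, well above the 5 N needed. The small button was not touched.

**What disagreed:** The fingertips turned out to end about 15–19 mm short of the stated TCP. Because of this my first push passed over the lever without touching it, with no force measured and no movement. I backed off, went lower and repeated the push.

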